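# Pack the mini figures and scan the order slip

## Task

Finish this order: pick up the blue picking tray, tip it low over the open carton so that all four mini figures slide off into the carton (do not grip the figures themselves), and set the empty tray back down flat on the bare bench. Then draw the barcode scanner up out of its charging cradle, turn its nose steeply down and hold it up still, clear of everything, aimed at the middle of the barcode on the order slip from about a hand's breadth (10 to 15 cm) away. Finish like that, still holding the scanner in the gripper, and leave the other things on the bench where they are.

Things in the scene. Friction and masses are not known exactly. Their poses are not given: they have to be found in the camera images.
- tray: blue picking tray, loose, 0.16 kg. Origin: centre of underside. 140 mm long (x), 110 wide (y), floor 5 thick. -x end open for pouring; side walls 6 thick, to z = 29. Pinch its back wall from above, closing along x: 12 thick, centred at x = +64, top z = 45; the 40 mm of floor before it start free of figures. Figures slide or topple once tipped 25 to 40 deg
- tray_lip (a point): middle of the tray's pouring edge: tray x = -70 mm, y = 0, z = 5 mm (on the floor's upper face)
- fig_red: mini figure (red coat, yellow cap) on a round black foot, 36 mm tall, foot 26 mm across, 22 g, loose; stands in the front part of the tray at the start. Origin: centre of the foot's underside, z towards its head
- fig_green: mini figure (green coat, white cap) on a round black foot, 36 mm tall, foot 26 mm across, 22 g, loose; stands in the front part of the tray at the start. Origin: centre of the foot's underside, z towards its head
- fig_yellow: mini figure (yellow coat, black cap) on a round black foot, 36 mm tall, foot 26 mm across, 22 g, loose; stands in the front part of the tray at the start. Origin: centre of the foot's underside, z towards its head
- fig_white: mini figure (white coat, red cap) on a round black foot, 36 mm tall, foot 26 mm across, 22 g, loose; stands in the front part of the tray at the start. Origin: centre of the foot's underside, z towards its head
- carton: open-topped cardboard shipping carton, does not move. Origin: centre of its underside. 200 mm long (x), 150 mm wide (y), rim at z = 95 mm, walls 5 mm; its four flaps hang down outside, standing out up to 20 mm from the walls below the rim. A flat album lies in it, upper face at z = 17 mm
- slip: dark clipboard with the white order slip, flat on the bench, does not move. Origin: centre of its underside; 220 mm (x) by 155 mm (y), paper face at z = 5 mm; steel clip near its +x end, 14 mm high
- barcode (a point): middle of the black striped barcode (32 mm along the clipboard's x, about 65 mm along its y), on the paper face, 20 mm towards the clipboard's -x from its centre
- cradle: grey charging cradle, fixed, on the side of the bench where the tray is not. Origin: underside, below the socket's centre. Foot 125 (x) by 100 mm, 20 high; socket mouth at z = 66 mm, inner floor z = 20 mm, inside 42 by 36 mm, outside 58 by 52 mm
- scanner: black and yellow pistol-grip barcode scanner, 0.24 kg, loose, upright in the cradle's socket (46 mm deep, 3 mm play). Origin: centre of the handle's lower end, z up the handle, nose and beam along -x. Handle 36 (x) by 30 mm. Head: box x = -48 to +40, 46 mm wide (y), z = 100 to 145 mm; grip its flat sides from above. Yellow nose to x = -62, 58 mm wide. Reads by itself: no trigger
- scanner_window (a point): middle of the scanner's window, scanner x = -62 mm, y = 0, z = 122.5 mm; axes as the scanner's; the reading beam leaves here along -x
- scanner_foot (a point): centre of the lower end of the scanner's handle (the scanner's origin)
- can: bystander: gold drinks can, upright, 66 mm across, 115 mm tall, loose
- mug: bystander: blue mug, 80 mm across, 92 mm tall, loose
- tape: bystander: roll of brown parcel tape lying flat, 94 mm across, 48 mm high, loose
- statue: bystander: collector's figurine in blue with a white hat on a round wooden base, 60 mm across, 108 mm tall, loose
- book: bystander: thick dark red hardback lying flat, 150 by 105 by 30 mm, loose
- marker: bystander: white marker pen with a blue cap, 125 mm long, 12 mm thick, lying, loose
There are look-alikes about, which are no part of the job. Of the things that look like the tray, the largest one is meant.

How it is judged:
By the outcome, as a careful person would: the job done as asked, in the order asked, and still so for the second after the job is handed in, while the arm keeps its last pose, push and grip.
It also fails if it takes over 72 s, if anything falls off the work surface, if the arm or the gripper's body presses on something with over 40 N, if the wrist force passes 120 N, or if a joint passes its speed limit or range.

## Robot

A 6-joint arm with a two-finger parallel gripper is mounted at the origin on the work surface. World frame = base frame: x ahead of the robot, y to its left, z up, the work surface at z = 0. Lengths are in mm, angles in rad, forces in N, time in s.
With the tool pointing down it reaches from about 350 to 875 mm from the base axis. Payload 4.2 kg.
Tool frame: the origin (TCP) lies between the finger pads; the fingertips stand 25 mm ahead of it and the grasp point (between the pads) lies 6 mm ahead of it; z points along the fingers, y is the line along which they close (so a half turn about z gives the same grasp; the last joint's range is limited). The gripper opens to 85 mm and grips with 20 to 120 N. Pads are 22 mm wide; open, the fingers measure 114 mm over their backs; the gripper's body (76 mm by 85 mm) begins 54 mm behind the grasp point. The pads swing forward as they close: fully open they stand 13 mm farther back than shut.
Start: joints at [-0.945, 0.385, 0.008, 0, -1.194, -0.259], TCP at [224.158, -583.397, 256.312] pointing down, gripper open.
Joint ranges: [-3.14, 3.14], [-1.21, 2.06], [-1.07, 1.41], [-3.16, 2.05], [-2.99, -0.16], [-3.1, 3.1]. Speed limits (rad/s): [2.79, 2.79, 3.14, 3.14, 3.14, 3.14].

## Interface

Orientations are given as a unit quaternion [x, y, z, w].
In Python, from bench import arm gives the robot as it stands.
- The arm moves only by the shell command python3 -m pendant 'ROWS'. ROWS is JSON, a list of rows, each a list of 7 numbers: the shift along the tool's x, y, z in m, then the turn, a rotation vector about the tool's x, y, z in degrees, then the finger opening in m, from 0 to 0.0854. In form: [[x, y, z, wx, wy, wz, fingers], ...]. A call has 1 to 12 rows; each row shifts and turns the commanded pose from where the row before left it, along the tool's axes as they then stand; what a row does not reach is not made up. A row lasts 1/10 s, in which the tool goes at most 50 mm and 8.59 degrees, less where a joint would pass 70% of its speed; a pose out of reach is approached as far as the arm can. A call is refused whole if a number of a shift passes 0.05 or a number of a turn 8.59, either way. A call with a gripper value outside its range is refused whole. The fingers move at their own pace and stop on an object; the grip force is fixed at half the most. Time passes only in rows, so rows that do not move let the fingers close. It gives the time, the measured TCP pose, the force, the opening and the grip force at its end, in the units of the state.
- arm.read_state(): the state, without advancing time (a new reading comes with each control period).
- arm.get_image(name): name is "scene" or "side" or "wrist"; returns a dict with "image" (480x640x3 uint8, red, green, blue), "fx", "fy", "cx", "cy" (pixels), "xyz" and "rotation" of the camera in the world. Camera axes: x right, y down, z forward; pixel columns grow to the right and rows downward; lengths in mm; the calibration is good to about 2 mm. A picture is of the moment at which its call begins. There is no depth.
- arm.job_done(): hands the job in; it is judged then, once.
The state is a dict: "clock": time; "joints": joint angles; "joint_vel": joint speeds; "joint_efforts": joint torques, N m; "position": TCP position; "ee_rot": TCP orientation; "contact_force": force on the tool from outside, world axes, zero at the start; "wrist_torque": the same for the moment, N m; "gripper_width": finger opening in mm; "grasp_force": force on a finger pad.
Only numpy, scipy, OpenCV 4.12 (cv2) and the standard library are available. Lean on these libraries where they do the work, as an engineer would, in place of code of your own. Each camera call takes 0.05 s, during which the arm holds its last target. There are 200 camera calls.

## Working session

There is one attempt and no reset: what is moved stays moved. The work goes in short steps, Python scripts to look and compute and a shell command to move; the robot and the scene stay as the last step left them, time stands still between calls to the robot, and variables do not carry over. Pictures are saved under pics/ and viewed, at most 10 in all, crops included, and the job is handed in when it is done.

```bash
ls; mkdir -p pics
cat > h.py <<'E'
import numpy as np,cv2
from scipy.spatial.transform import Rotation as R
from bench import arm
def grab(n,f=None):
    c=arm.get_image(n)
    if f: cv2.imwrite('pics/'+f,c['image'][:,:,::-1])
    return c
def rot(c):
    r=np.array(c['rotation']); return r if r.shape==(3,3) else R.from_quat(r).as_matrix()
def ray(c,u,v):
    d=rot(c)@np.array([(u-c['cx'])/c['fx'],(v-c['cy'])/c['fy'],1]); return np.array(c['xyz']),d
def plane(c,u,v,z):
    o,d=ray(c,u,v); return o+d*(z-o[2])/d[2]
def proj(c,p):
    q=rot(c).T@(np.array(p)-np.array(c['xyz'])); return np.array([c['fx']*q[0]/q[2]+c['cx'],c['fy']*q[1]/q[2]+c['cy']])
E
python3 - <<'E'
from h import *
import pickle
d={}
for n in ['scene','side','wrist']:
    d[n]=grab(n,n+'0.png'); c=d[n]; print(n,c['xyz'],np.round(rot(c),3).tolist(),c['fx'],c['cx'],c['cy'])
pickle.dump(d,open('d0.pkl','wb'))
print(arm.read_state())
E
```

```text
pics
scene [1414.82230742 -250.29268875 1021.53068291] [[0.277, 0.67, -0.689], [0.961, -0.2, 0.192], [-0.009, -0.715, -0.699]] 561.0452538665967 315.8923224614758 237.29606401144756
side [  258.26838857 -1280.82167065   979.42319903] [[0.976, -0.13, 0.173], [-0.216, -0.538, 0.815], [-0.013, -0.833, -0.553]] 580.0206315854317 320.8882727856873 237.20086170784873
wrist [ 152.75960328 -610.79578328  373.67417665] [[-0.358, 0.891, 0.28], [0.934, 0.341, 0.109], [0.001, 0.3, -0.954]] 400.0259158864394 322.18778910837904 237.92466074842173
{'clock': 0.15, 'joints': array([-9.45403578e-01,  3.85411629e-01,  6.95243080e-03, -3.59395978e-04,
       -1.19397575e+00, -2.58579420e-01]), 'joint_vel': array([ 0.00015792, -0.00169237,  0.00320116,  0.0017576 , -0.00165865,
        0.00042026]), 'joint_efforts': array([-1.34501181e-03, -3.92679012e+01,  1.88582057e+01,  4.18865785e+00,
       -3.43244850e-03, -9.86595893e-06]), 'position': array([ 224.0232498 , -583.05908034,  255.45755558]), 'ee_rot': array([-1.82314941e-01,  9.83239830e-01,  8.12023686e-04, -1.99462985e-04]), 'contact_force': array([ 0.0672135 , -0.56320301,  0.42483271]), 'wrist_torque': array([0.01137476, 0.04095839, 0.04151649]), 'grasp_force': 0.0, 'gripper_width': 85.19855166457866}
```

View pics/scene0.png

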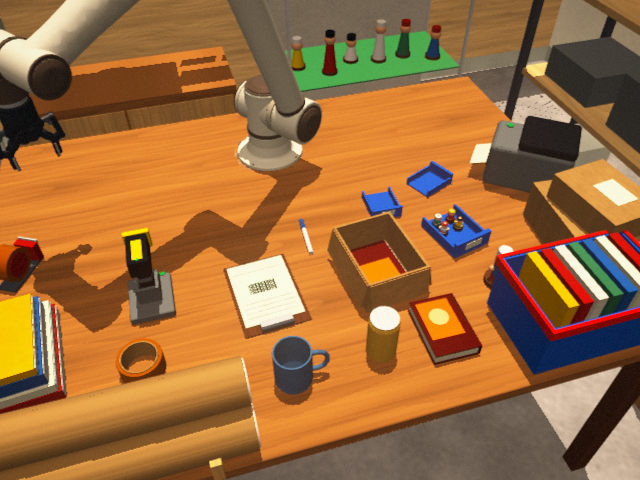

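View pics/side0.png

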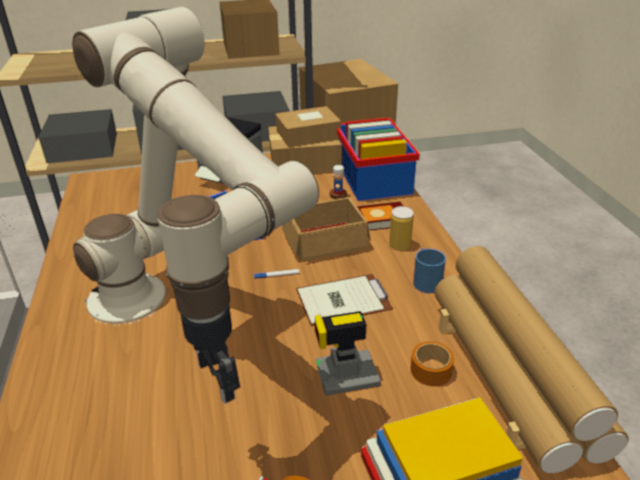

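The scene view shows blue trays at (382,203), (430,179) and one with figures at (455,230). The carton is at (380,262), the slip at (265,290), and the scanner in its cradle at (140,270). Look-alikes: the trays at (382,203) and (430,179) are empty. The one at (455,230) holds the four figures and looks largest, so I'll confirm that with a crop and sizes.

Run:
```python
from h import *
import pickle
d=pickle.load(open('d0.pkl','rb')); c=d['scene']; im=c['image']
a=cv2.resize(im[150:270,350:510],None,fx=5,fy=5,interpolation=cv2.INTER_CUBIC); cv2.imwrite('pics/crop1.png',a[:,:,::-1])
h=cv2.cvtColor(im,cv2.COLOR_RGB2HSV)
m=cv2.inRange(h,(105,150,60),(125,255,255)); m[:,500:]=0; m[:150]=0;m[270:]=0
n,l,s,ce=cv2.connectedComponentsWithStats(m)
for i in range(1,n):
    if s[i,4]>100:
        pts=np.argwhere(l==i)[:,::-1]
        w=np.array([plane(c,u,v,20)[:2] for u,v in pts],np.float32)
        print(s[i],ce[i],cv2.minAreaRect(w))
```

```text
[409 171  42  25 476] [426.98529412 182.02521008] ((298.89776611328125, 395.34613037109375), (69.29833984375, 110.60983276367188), 27.242721557617188)
[363 187  39  26 480] [380.64791667 201.46666667] ((336.77337646484375, 236.9409942626953), (84.58219909667969, 87.8637924194336), 89.78636932373047)
[423 205  68  42 648] [459.72530864 232.48148148] ((486.90545654296875, 389.27783203125), (125.90206146240234, 123.46292877197266), 12.966716766357422)
```

View pics/crop1.png

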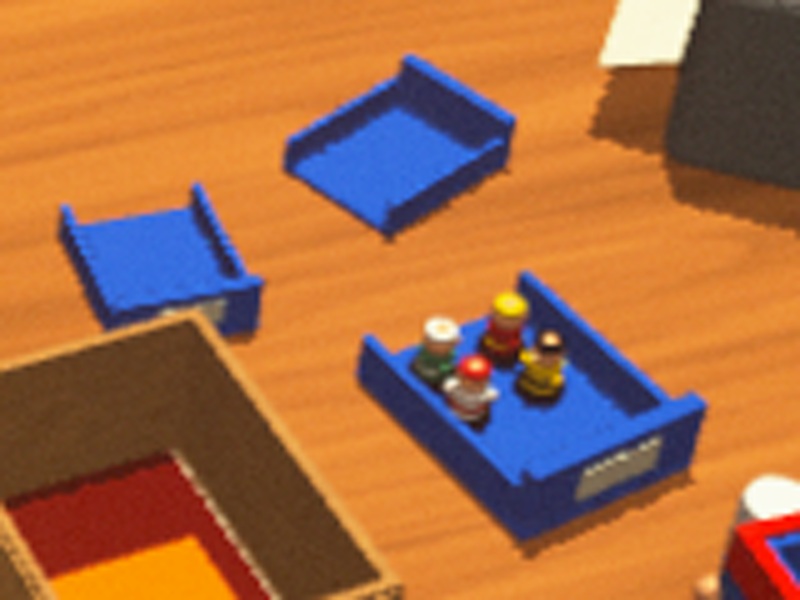

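The crop confirms it: the tray with the four figures is the largest, with its labelled back wall facing the camera. Its wall top runs from (455,246) to (491,230) in scene pixels, and its open end faces the robot, towards upper left.

```bash
cat > t.py <<'E'
from h import *
import pickle
d=pickle.load(open('d0.pkl','rb')); c=d['scene']
f=lambda u,v,z:plane(c,350+u/5,150+v/5,z)[:2].round(1)
print('back outer top',f(525,482,45),f(705,402,45)); print('back bottom',f(525,550,0),f(692,478,0))
print('front tops 29',f(362,338,29),f(525,272,29)); print('front low',f(360,380,0))
for n,p in dict(rim=[(331,232,95),(390,213,95),(429,266,95),(370,310,95)],slip=[(225,267,3),(290,253,3)],slip2=[(310,315,3)]).items(): print(n,[plane(c,*q)[:2].round(1).tolist() for q in p])
print('scan',[plane(c,*q).round(0).tolist() for q in [(140,235,165),(130,322,0),(175,316,0)]])
s=arm.read_state(); print(R.from_quat(s['ee_rot']).as_matrix().round(3))
E
python3 t.py
```

```text
back outer top [580.5 335. ] [554.8 446.6]
back bottom [585.5 340.6] [563.8 444.8]
front tops 29 [446.  310.4] [422.5 415.3]
front low [447.9 312.3]
rim [[495.1, 44.0], [472.1, 203.5], [662.9, 221.8], [742.6, 52.5]]
slip [[448.3, -214.2], [447.4, -48.6]]
slip2 [[650.7, -53.1]]
scan [[454.0, -384.0, 165.0], [552.0, -449.0, 0.0], [564.0, -349.0, 0.0]]
[[-0.934 -0.359 -0.001]
 [-0.359  0.934  0.002]
 [ 0.     0.002 -1.   ]]
```

```bash
cat >> h.py <<'E'
def plan(p,Rt=None):
    s=arm.read_state(); M=R.from_quat(s['ee_rot']).as_matrix()
    Rt=M if Rt is None else Rt
    d=np.array(p)-s['position']
    print('tool-shift mm',(M.T@d).round(1),'then turn deg',np.degrees(R.from_matrix(M.T@Rt).as_rotvec()).round(2),'| after turn shift would be',(Rt.T@d).round(1))
def tool(yaw,tilt=0):
    "tool y heading = yaw deg, pointing down, then tilt about tool x"
    a=np.radians(yaw); y=np.array([np.cos(a),np.sin(a),0]); z=np.array([0,0,-1.])
    return np.c_[np.cross(y,z),y,z]@R.from_euler('x',tilt,degrees=True).as_matrix()
def st():
    s=arm.read_state(); print(round(s['clock'],2),s['position'].round(1),s['joints'].round(4).tolist(),'F',s['contact_force'].round(1),s['gripper_width'].round(1),round(float(s['grasp_force']),1))
E
python3 -m pendant '[[-0.0325,0.034,-0.0053,0,0,0,0.085],[-0.0325,0.034,-0.0053,0,0,0,0.085],[-0.0325,0.034,-0.0053,0,0,0,0.085],[-0.0325,0.034,-0.0053,0,0,0,0.085],[-0.0325,0.034,-0.0053,0,0,0,0.085],[-0.0325,0.034,-0.0053,0,0,0,0.085],[-0.0325,0.034,-0.0053,0,0,0,0.085],[-0.0325,0.034,-0.0053,0,0,0,0.085],[-0.0325,0.034,-0.0053,0,0,0,0.085]]'
python3 -c "from h import *;st()"
python3 -m pendant '[[-0.0325,0.034,-0.0053,0,0,0,0.085],[-0.0325,0.034,-0.0053,0,0,0,0.085],[-0.0325,0.034,-0.0053,0,0,0,0.085],[-0.0325,0.034,-0.0053,0,0,0,0.085],[-0.0325,0.034,-0.0053,0,0,0,0.085],[-0.0325,0.034,-0.0053,0,0,0,0.085],[-0.0325,0.034,-0.0053,0,0,0,0.085],[-0.0325,0.034,-0.0053,0,0,0,0.085],[-0.0325,0.034,-0.0053,0,0,0,0.085]]'
python3 -m pendant '[[0,0,0,0,0,-8.1,0.085],[0,0,0,0,0,-8.1,0.085],[0,0,0,0,0,-8.1,0.085],[0,0,0,0,0,-8.1,0.085],[0,0,0,0,0,-8.1,0.085],[0,0,0,0,0,-8.1,0.085],[0,0,0,0,0,-8.1,0.085],[0,0,0,0,0,-8.1,0.085],[0,0,0,0,0,-8.1,0.085],[0,0,0,0,0,-8.1,0.085],[0,0,0,0,0,0,0.085]]'
python3 - <<'E'
from h import *
import pickle
c=grab('wrist','w1.png'); pickle.dump(c,open('w1.pkl','wb')); st(); print(np.array(c['xyz']).round(0))
E
```

```text
clock: 1.05
position: [387.5, -191.0, 304.3]
ee_rot: [-0.182, 0.983, 0.0, 0.0]
contact_force: [1.6, -0.2, -0.7]
gripper_width: 85.1
grasp_force: 0.0
clock: 1.95
position: [551.0, 199.6, 351.7]
ee_rot: [-0.183, 0.983, -0.0, -0.0]
contact_force: [-0.2, -0.5, 0.3]
gripper_width: 85.4
grasp_force: 0.0
clock: 3.05
position: [550.6, 197.7, 351.3]
ee_rot: [0.777, -0.629, -0.0, 0.0]
contact_force: [-0.0, -0.5, -0.2]
gripper_width: 84.9
grasp_force: 0.0Traceback (most recent call last):
  File "<string>", line 1, in <module>
    from h import *;st()
                    ~~^^
  File "h.py", line 26, in st
    s=arm.read_state(); print(round(s['clock'],2),s['position'].round(1),s['joints'].round(4).tolist(),'F',s['contact_force'].round(1),s['gripper_width'].round(1),round(float(s['grasp_force']),1))
                                                                                                                                       ^^^^^^^^^^^^^^^^^^^^^^^^
AttributeError: 'float' object has no attribute 'round'
Traceback (most recent call last):
  File "h.py", line 26, in st
    s=arm.read_state(); print(round(s['clock'],2),s['position'].round(1),s['joints'].round(4).tolist(),'F',s['contact_force'].round(1),s['gripper_width'].round(1),round(float(s['grasp_force']),1))
                                                                                                                                       ^^^^^^^^^^^^^^^^^^^^^^^^
AttributeError: 'float' object has no attribute 'round'
```

View pics/w1.png

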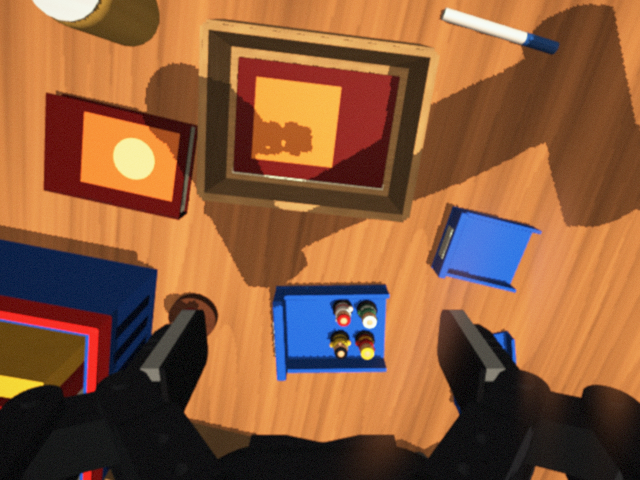

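Wrist view: the tray's back wall is on the left at (280,338), its open end on the right at (387,328), and the figures at (355,330). The carton rim corners are (206,22), (437,47), (409,219) and (203,197), and the statue base at (190,310) stands near the back wall.

```bash
sed -i "s/s\['gripper_width'\].round(1)/round(float(s['gripper_width']),1)/" h.py
python3 - <<'E'
from h import *
import pickle
st()
c=grab('wrist'); pickle.dump(c,open('w1.pkl','wb')); im=c['image']; print(np.array(c['xyz']).round(0),c['fx'])
h=cv2.cvtColor(im,cv2.COLOR_RGB2HSV)
m=cv2.inRange(h,(105,140,50),(125,255,255)); m[:,:262]=0;m[:,395:]=0;m[:275]=0;m[385:]=0
k=cv2.findContours(m,cv2.RETR_EXTERNAL,cv2.CHAIN_APPROX_NONE)[0]; k=max(k,key=cv2.contourArea)
print('poly',cv2.approxPolyDP(k,3,True)[:,0].tolist())
for n,p in dict(front29=[(388,287),(386,371)],back45=[(274,296),(285,378)],rim=[(206,22),(437,47),(409,219),(203,197)],statue=[(190,310)],book=[(182,216)]).items():
    z={'front29':29,'back45':45,'rim':95,'statue':5,'book':30}[n]
    print(n,[plane(c,*q,z)[:2].round(1).tolist() for q in p])
# column profile of brightness through back wall
for r in (310,340,365): print(r,im[r,268:300,2].tolist())
e=cv2.resize(im[270:395,180:400],None,fx=3.6,fy=3.6,interpolation=cv2.INTER_CUBIC); cv2.imwrite('pics/crop2.png',e[:,:,::-1])
E
```

```text
3.1 [550.6 197.7 351.4] [0.6212, 0.2671, 0.073, -0.0002, -1.3774, -0.4143] F [ 0.3  0.2 -0.8] 85.0 0.0
[567. 123. 470.] 400.0259158864394
poly [[385, 286], [278, 287], [274, 300], [278, 378], [285, 379], [287, 371], [385, 370], [381, 366], [388, 297]]
front29 [[448.5, 302.1], [421.2, 416.9]]
back45 [[579.9, 333.8], [547.4, 442.0]]
rim [[677.1, 71.5], [481.7, 50.3], [464.4, 201.6], [662.0, 220.8]]
statue [[683.9, 395.5]]
book [[699.3, 264.5]]
310 [76, 74, 67, 44, 62, 131, 201, 227, 228, 227, 227, 230, 229, 225, 188, 118, 79, 97, 165, 224, 230, 229, 230, 228, 229, 227, 228, 228, 229, 228, 228, 229]
340 [69, 79, 81, 65, 38, 47, 96, 171, 214, 228, 228, 229, 229, 229, 229, 221, 178, 102, 79, 121, 181, 227, 229, 228, 227, 226, 228, 228, 228, 229, 228, 228]
365 [79, 76, 83, 81, 80, 83, 78, 88, 142, 201, 224, 227, 226, 227, 228, 227, 223, 186, 110, 73, 62, 72, 73, 72, 74, 74, 75, 69, 75, 76, 74, 79]
```

View pics/crop2.png

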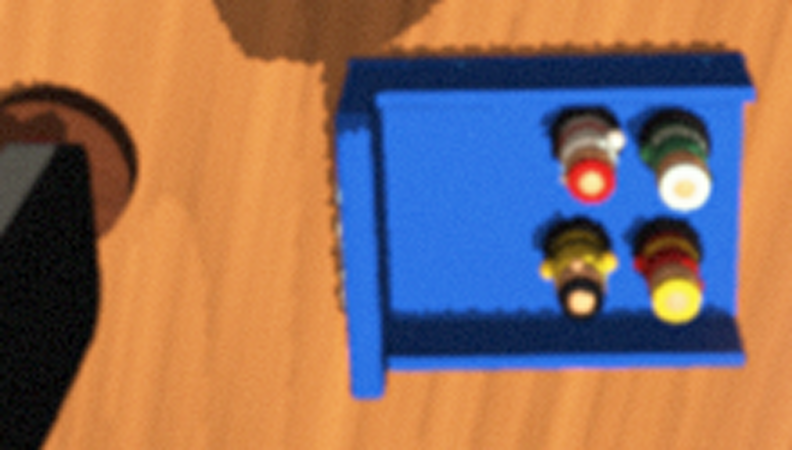

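The crop shows the back wall top running from (279,305) to (282,380), with clear floor in front of it and the figures at the open end.

Run:
```python
from h import *
import pickle
c=pickle.load(open('w1.pkl','rb')); q=lambda u,v,z:plane(c,u,v,z)[:2]
a,b=q(278.6,304.7,45),q(282.2,380.5,45); f,g=q(389.7,297.5,29),q(387,371.8,29)
ang=lambda v:np.degrees(np.arctan2(v[1],v[0])).round(1)
print(a,b,np.linalg.norm(a-b),ang(b-a)-90,(a+b)/2)
print(f,g,np.linalg.norm(f-g),ang(g-f)-90,(f+g)/2,'axis',ang((a+b)/2-(f+g)/2),np.linalg.norm((a+b)/2-(f+g)/2))
r=np.array([q(*p,95) for p in [(206,22),(437,47),(409,219),(203,197)]]); print(cv2.minAreaRect(r.astype(np.float32)),[np.linalg.norm(r[i]-r[(i+1)%4]).round(0) for i in range(4)])
# test: statue
print('statue edge',q(180+137/3.6,270+160/3.6,8))
e=(a+b)/2; plan([e[0],e[1],120],tool(192.3))
```

```text
[572.76292303 343.79523454] [550.20971942 446.34484821] 105.00033455499725 12.400000000000006 [561.48632123 395.07004138]
[442.96270896 315.07137416] [419.60674469 417.81071364] 105.36068024858338 12.799999999999997 [431.28472682 366.4410439 ] axis 12.4 133.3119450081483
((570.8162231445312, 135.7784423828125), (198.52188110351562, 152.2974090576172), 5.758897304534912) [np.float64(197.0), np.float64(152.0), np.float64(199.0), np.float64(150.0)]
statue edge [647.16379043 392.68910541]
tool-shift mm [-191.   -51.2  231.4] then turn deg [ 0.03 -0.01 -0.45] | after turn shift would be [-190.6  -52.6  231.4]
```

```bash
python3 -m pendant '[[0,0,0,0,0,-0.3,0.04],[-0.0382,-0.0104,0.025,0,0,0,0.04],[-0.0382,-0.0104,0.025,0,0,0,0.04],[-0.0382,-0.0104,0.025,0,0,0,0.04],[-0.0382,-0.0104,0.025,0,0,0,0.04],[-0.0382,-0.0104,0.025,0,0,0,0.04],[0,0,0.03,0,0,0,0.04],[0,0,0.03,0,0,0,0.04],[0,0,0.03,0,0,0,0.04],[0,0,0,0,0,0,0.04]]'
python3 - <<'E'
from h import *
st(); plan([561.5,395,37],tool(192.4))
c=grab('wrist','w2.png')
E
```

```text
clock: 4.15
position: [558.5, 393.5, 131.2]
ee_rot: [0.778, -0.628, -0.001, 0.005]
contact_force: [-0.2, -0.2, -0.8]
gripper_width: 39.9
grasp_force: 0.0
4.15 [558.5 393.5 131.2] [0.8493, 0.5854, 0.0162, -0.0017, -1.0122, -0.6352] F [-0.2 -0.2 -0.8] 39.9 0.0
tool-shift mm [-1.3 -4.2 94.2] then turn deg [ 0.54 -0.29 -0.19] | after turn shift would be [-0.8 -3.3 94.2]
```

View pics/w2.png

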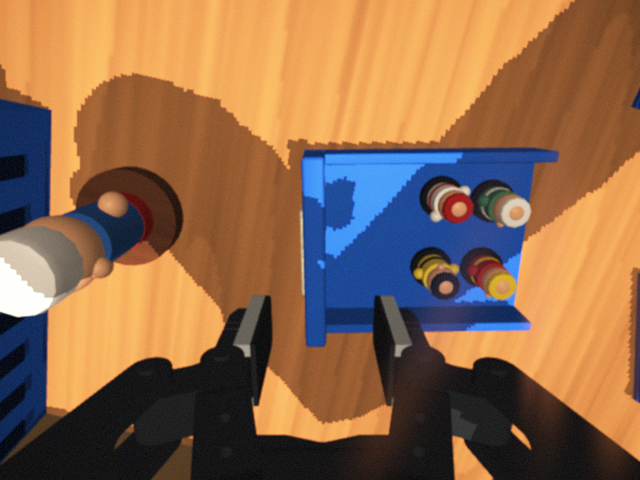

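The view shows the wall, at about (315,250), sitting centrally between the fingers with the figures clear, so I'm descending and gripping.

```bash
python3 -m pendant '[[-0.001,-0.0035,0.03,0.5,-0.2,0,0.04],[0,0,0.03,0,0,0,0.04],[0,0,0.02,0,0,0,0.04],[0,0,0.014,0,0,0,0.04],[0,0,0,0,0,0,0.04],[0,0,0,0,0,0,0.02],[0,0,0,0,0,0,0.005],[0,0,0,0,0,0,0.0],[0,0,0,0,0,0,0.0],[0,0,0,0,0,0,0.0],[0,0,0,0,0,0,0.0]]'
python3 -c "
from h import *
st(); plan([561.5,395,37],tool(192.4))"
```

```text
clock: 5.3
position: [564.9, 398.0, 45.0]
ee_rot: [0.779, -0.627, 0.002, -0.006]
contact_force: [-2.6, -0.5, 5.8]
gripper_width: 10.7
grasp_force: 60.3
5.3 [564.9 398.   45. ] [0.8482, 0.6805, -0.0532, 0.0036, -0.8258, -0.6354] F [-2.6 -0.5  5.8] 10.7 60.3
tool-shift mm [2.3 4.1 7.9] then turn deg [-0.61  0.26 -0.07] | after turn shift would be [2.2 4.  8. ]
```

```bash
python3 -m pendant '[[0,0,-0.01,0,0,0,0],[0,0,-0.02,0,0,0,0],[0,0,-0.04,0,0,0,0],[0,0,-0.05,0,0,0,0],[0,0,-0.05,0,0,0,0],[0,0,-0.04,0,0,0,0],[0,0,0,0,0,0,0]]'
python3 - <<'E'
from h import *
st()
s=arm.read_state()
D=[([-.9454,.3854,.00695,-1.194],[224,-583.06,255.5]),([.6212,.2671,.073,-1.3774],[550.6,197.7,351.4]),([.8493,.5854,.0162,-1.0122],[558.5,393.5,131.2]),(list(s['joints'][[0,1,2,4]]),list(s['position']))]
A=[];b=[]
for (j1,j2,j3,j5),p in D:
    r=np.hypot(p[0],p[1]); rho=np.sqrt(r*r-160**2)
    A+=[[1,0,np.sin(j2),np.cos(j2-j3),-0],[0,1,np.cos(j2),-np.sin(j2-j3),0]]; b+=[rho,p[2]]
x=np.linalg.lstsq(np.array(A)[:,:4],np.array(b),rcond=None); print(x)
c=grab('side','s2.png'); e=cv2.resize(c['image'][60:260,130:450],None,fx=2.5,fy=2.5); cv2.imwrite('pics/s2c.png',e[:,:,::-1])
E
```

```text
clock: 6.0
position: [565.5, 398.0, 261.8]
ee_rot: [0.779, -0.627, 0.003, -0.013]
contact_force: [0.9, 1.7, -2.4]
gripper_width: 10.9
grasp_force: 59.1
6.0 [565.5 398.  261.8] [0.8485, 0.4845, 0.1789, 0.0053, -1.2399, -0.6345] F [ 0.9  1.7 -2.4] 10.9 59.1
(array([  -5.71267866, -108.94814283,  564.42424977,  429.09562218]), array([59.88897883]), np.int32(4), array([2.87075814, 2.77377505, 0.19282074, 0.16655278]))
```

View pics/s2c.png

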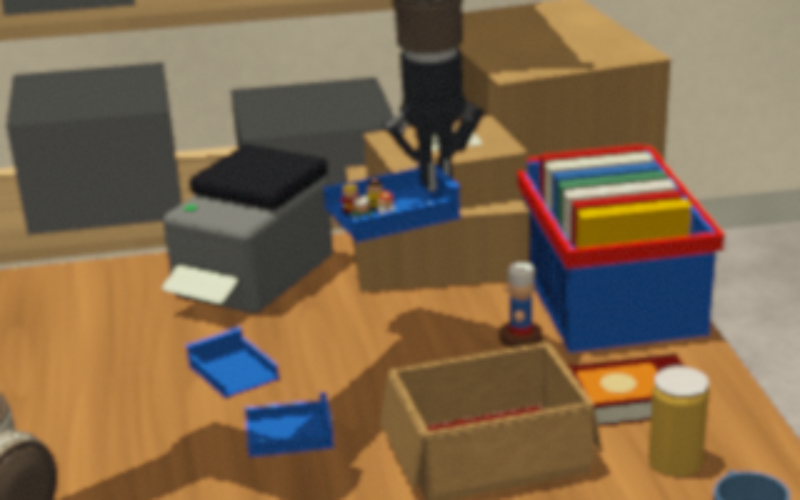

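The tray is held level with all four figures upright. I'm turning it so the lip faces the carton (-y), then measuring the approach.

```bash
python3 -m pendant '[[0,0,0,0,0,-3,0],[0,0,0,0,0,-6,0],[0,0,0,0,0,-8.2,0],[0,0,0,0,0,-8.2,0],[0,0,0,0,0,-8.2,0],[0,0,0,0,0,-8.2,0],[0,0,0,0,0,-8.2,0],[0,0,0,0,0,-8.2,0],[0,0,0,0,0,-8.2,0],[0,0,0,0,0,-8.2,0],[0,0,0,0,0,-6,0],[0,0,0,0,0,-2.8,0]]'
python3 -m pendant '[[0,0,0,0,0,0,0],[0,0,0,0,0,0,0]]'
python3 -c "
from h import *
st(); plan([553.4,309,160],tool(275.8))"
```

```text
clock: 7.25
position: [562.0, 395.8, 249.9]
ee_rot: [0.999, 0.051, 0.002, -0.001]
contact_force: [-0.3, 0.0, -2.0]
gripper_width: 10.6
grasp_force: 59.0
clock: 7.45
position: [562.4, 396.0, 250.9]
ee_rot: [0.999, 0.049, 0.003, -0.002]
contact_force: [0.6, -0.1, -3.5]
gripper_width: 11.0
grasp_force: 59.0
7.45 [562.4 396.  250.9] [0.8486, 0.4931, 0.1677, 0.0017, -1.2392, 0.82] F [ 0.6 -0.1 -3.5] 11.0 59.0
tool-shift mm [-18.   86.   90.6] then turn deg [-0.18 -0.32 -0.16] | after turn shift would be [-17.7  85.6  90.9]
```

```bash
python3 -m pendant '[[-0.0015,0.007,0.006,0,0,0,0],[-0.003,0.0145,0.0135,0,0,0,0],[-0.003,0.0145,0.0135,0,0,0,0],[-0.003,0.0145,0.0135,0,0,0,0],[-0.003,0.0145,0.0135,0,0,0,0],[-0.003,0.0145,0.0135,0,0,0,0],[-0.0015,0.007,0.006,0,0,0,0],[0,0,0,0,0,0,0],[0,0,0,0,0,0,0],[0,0,0,0,0,0,0]]'
python3 - <<'E'
from h import *
st(); plan([553.4,309,160],tool(275.8))
c=grab('scene'); st()
e=cv2.resize(c['image'][120:330,300:500],None,fx=2.8,fy=2.8,interpolation=cv2.INTER_CUBIC); cv2.imwrite('pics/c3.png',e[:,:,::-1])
s=arm.read_state(); M=R.from_quat(s['ee_rot']).as_matrix()
for l in ([-55,140-6,45-5],[55,134,40]): print('lip corner expected',(np.array(proj(c,s['position']+M@np.array(l)))-[300,120])*2.8)
for g in (-55,55): print('back top',(np.array(proj(c,s['position']+M@np.array([g,-6,0])))-[300,120])*2.8)
E
```

```text
clock: 8.45
position: [554.8, 309.8, 173.6]
ee_rot: [0.999, 0.05, 0.005, -0.003]
contact_force: [0.7, 1.0, -2.3]
gripper_width: 10.8
grasp_force: 59.0
8.45 [554.8 309.8 173.6] [0.7643, 0.4621, -0.0873, 0.0022, -1.0099, 0.9056] F [ 0.7  1.  -2.3] 10.8 59.0
tool-shift mm [-1.6  0.8 13.6] then turn deg [-0.32 -0.58 -0.05] | after turn shift would be [-1.5  0.7 13.6]
8.5 [554.7 309.8 173.5] [0.7644, 0.4622, -0.0875, 0.0021, -1.0099, 0.9057] F [ 0.  -0.2 -2.5] 10.8 59.0
lip corner expected [238.10087838 266.51974615]
lip corner expected [301.00883861 351.31206645]
back top [389.39201565 188.35236585]
back top [460.7967399 267.9943486]
```

View pics/c3.png

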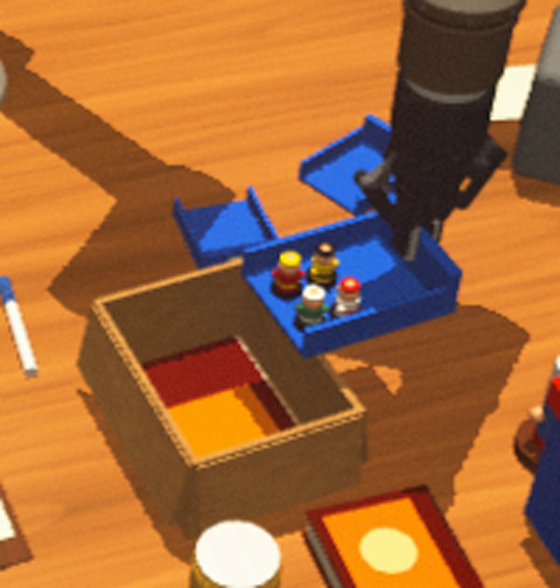

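The view shows the tray level and the figures standing. Its lip corner is where the calculation put it, over the carton's near rim, so I'm tipping about the lip.

```bash
python3 -m pendant '[[0,0,0.006,0,0,0,0],[0,0,0.006,0,0,0,0],[0,0.003,-0.0092,4,0,0,0],[0,0.003,-0.0092,4,0,0,0],[0,0.003,-0.0092,4,0,0,0],[0,0.003,-0.0092,4,0,0,0],[0,0.003,-0.0092,4,0,0,0]]'
python3 -m pendant '[[0,0.003,-0.0042,2.5,0,0,0],[0,0.003,-0.0042,2.5,0,0,0],[0,0.003,-0.0042,2.5,0,0,0],[0,0.003,-0.0042,2.5,0,0,0],[0,0.003,-0.0042,2.5,0,0,0],[0,0.003,-0.0042,2.5,0,0,0],[0,0.003,-0.0042,2.5,0,0,0],[0,0.003,-0.0042,2.5,0,0,0],[0,0.003,-0.0042,2.5,0,0,0],[0,0.003,-0.0042,2.5,0,0,0],[0,0,0,0,0,0,0],[0,0,0,0,0,0,0]]'
python3 - <<'E'
from h import *
st(); s=arm.read_state(); M=R.from_quat(s['ee_rot']).as_matrix(); print('tilt',np.degrees(np.arccos(-M[2,2])),'lip',s['position']+M@np.array([0,134,40]))
c=grab('scene'); st()
e=cv2.resize(c['image'][120:330,300:500],None,fx=2.8,fy=2.8,interpolation=cv2.INTER_CUBIC); cv2.imwrite('pics/c4.png',e[:,:,::-1])
E
```

```text
clock: 9.2
position: [555.8, 287.6, 203.7]
ee_rot: [0.983, 0.05, -0.005, -0.177]
contact_force: [-0.1, -0.2, -3.2]
gripper_width: 10.7
grasp_force: 59.0
clock: 10.4
position: [560.8, 240.4, 223.3]
ee_rot: [0.922, 0.047, -0.015, -0.384]
contact_force: [-0.8, 1.1, -1.4]
gripper_width: 11.0
grasp_force: 59.2
10.4 [560.8 240.4 223.3] [0.265, 0.4023, 0.0315, -0.8507, -1.1923, 1.7369] F [-0.8  1.1 -1.4] 11.0 59.2
tilt 45.16685259733839 lip [568.29659926 174.68156489 100.12607119]
10.45 [560.6 240.8 223.6] [0.2657, 0.402, 0.0317, -0.8509, -1.1924, 1.737] F [-0.4  0.  -1.9] 10.7 59.2
```

View pics/c4.png

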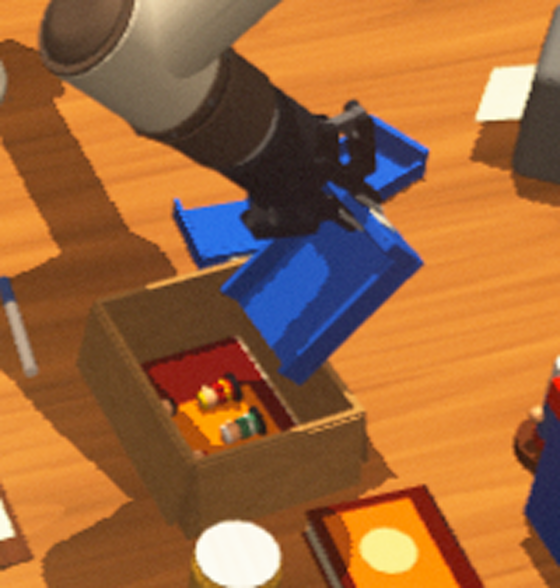

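The tray is empty, and the red and green figures are visible in the carton with parts of two more near the left wall. I'm lifting and levelling now, and will count them once the view is clear.

```bash
python3 -m pendant '[[0,-0.015,-0.015,0,0,0,0],[0,-0.021,-0.021,0,0,0,0],[0,-0.01,-0.01,-7.5,0,0,0],[0,-0.01,0,-7.5,0,0,0],[0,-0.01,0,-7.5,0,0,0],[0,-0.01,0,-7.5,0,0,0],[0,-0.01,0,-7.5,0,0,0],[0,-0.01,0,-7.5,0,0,0],[0,0,0,0,0,0,0],[0,0,0,0,0,0,0]]'
python3 - <<'E'
from h import *
st(); plan([555,400,60],tool(275.8)); s=arm.read_state(); M=R.from_quat(s['ee_rot']).as_matrix(); print(M.round(3))
c=grab('side')
e=cv2.resize(c['image'][170:290,250:410],None,fx=5,fy=5,interpolation=cv2.INTER_CUBIC); 
c=grab('scene'); f=cv2.resize(c['image'][200:320,320:440],(400,400),interpolation=cv2.INTER_CUBIC)
e=cv2.resize(e,(400,300)); o=np.zeros((400,800,3),np.uint8); o[:300,:400]=e;o[:,400:]=f
cv2.imwrite('pics/c5.png',o[:,:,::-1])
E
```

```text
clock: 11.45
position: [554.4, 287.4, 307.4]
ee_rot: [0.999, 0.051, 0.004, -0.003]
contact_force: [0.3, 0.2, -1.7]
gripper_width: 10.6
grasp_force: 59.4
11.45 [554.4 287.4 307.4] [0.737, 0.3509, 0.0846, -0.0, -1.2953, 0.9365] F [ 0.3  0.2 -1.7] 10.6 59.4
tool-shift mm [  10.4 -110.6  248.1] then turn deg [-0.31 -0.42  0.09] | after turn shift would be [  12.  -112.   247.4]
[[ 0.995  0.103  0.007]
 [ 0.103 -0.995  0.006]
 [ 0.007 -0.005 -1.   ]]
```

View pics/c5.png

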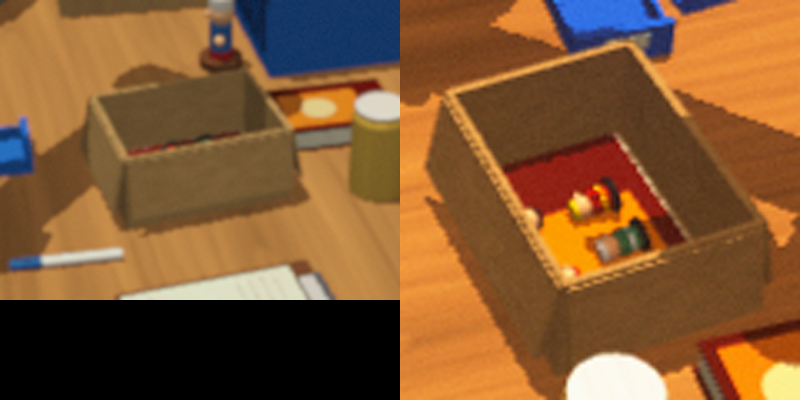

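All four figures are in the carton: red and green in the open, the yellow figure's head at (530,217) and the white figure's red cap at (570,272) by the wall. That was my last picture, so the rest goes by numbers. Setting the tray down.

```bash
python3 -m pendant '[[0.0018,-0.0187,0.02,-0.3,-0.4,0,0],[0.0018,-0.0187,0.04,0,0,0,0],[0.0018,-0.0187,0.045,0,0,0,0],[0.0018,-0.0187,0.045,0,0,0,0],[0.0018,-0.0187,0.045,0,0,0,0],[0.0018,-0.0187,0.03,0,0,0,0],[0,0,0.015,0,0,0,0],[0,0,0,0,0,0,0],[0,0,0,0,0,0,0],[0,0,0,0,0,0,0]]'
python3 -c "
from h import *
st(); plan([555,400,45],tool(275.8))"
```

```text
clock: 12.55
position: [556.7, 398.3, 70.3]
ee_rot: [0.999, 0.049, 0.002, -0.001]
contact_force: [0.3, -0.1, -1.2]
gripper_width: 11.0
grasp_force: 59.4
12.55 [556.7 398.3  70.3] [0.8574, 0.6447, -0.0481, 0.0023, -0.8735, 0.8108] F [ 0.3 -0.1 -1.2] 11.0 59.4
tool-shift mm [-1.6 -1.8 25.3] then turn deg [-0.1  -0.26 -0.13] | after turn shift would be [-1.5 -1.9 25.3]
```

```bash
python3 -m pendant '[[0,0,0.008,0,-0.2,0,0],[0,0,0.008,0,0,0,0],[0,0,0.005,0,0,0,0],[0,0,0,0,0,0,0],[0,0,0,0,0,0,0]]'
python3 -m pendant '[[0,0,0.002,0,0,0,0],[0,0,0.002,0,0,0,0],[0,0,0,0,0,0,0],[0,0,0,0,0,0,0]]'
```

```text
clock: 13.05
position: [555.4, 398.1, 46.6]
ee_rot: [0.999, 0.05, -0.001, 0.001]
contact_force: [-1.2, -0.5, -1.6]
gripper_width: 11.0
grasp_force: 59.3
clock: 13.45
position: [555.8, 398.5, 45.0]
ee_rot: [0.999, 0.05, -0.0, 0.0]
contact_force: [-2.1, -1.0, 5.3]
gripper_width: 10.5
grasp_force: 60.3
```

```bash
python3 -m pendant '[[0,0,0,0,0,0,0.02],[0,0,0,0,0,0,0.03],[0,0,0,0,0,0,0.03],[0,0,-0.01,0,0,0,0.03],[0,0,-0.03,0,0,0,0.03],[0,0,-0.045,0,0,0,0.03],[0,0,-0.05,0,0,0,0.05],[0,0,-0.05,0,0,0,0.085],[0,0,-0.04,0,0,0,0.085]]'
python3 -m pendant '[[-0.0097,0.0456,-0.0035,0,0,0,0.085],[-0.0097,0.0456,-0.0035,0,0,0,0.085],[-0.0097,0.0456,-0.0035,0,0,0,0.085],[-0.0097,0.0456,-0.0035,0,0,0,0.085],[-0.0097,0.0456,-0.0035,0,0,0,0.085],[-0.0097,0.0456,-0.0035,0,0,0,0.085],[-0.0097,0.0456,-0.0035,0,0,0,0.085],[-0.0097,0.0456,-0.0035,0,0,0,0.085]]'
python3 -m pendant '[[-0.0097,0.0456,-0.0035,0,0,0,0.085],[-0.0097,0.0456,-0.0035,0,0,0,0.085],[-0.0097,0.0456,-0.0035,0,0,0,0.085],[-0.0097,0.0456,-0.0035,0,0,0,0.085],[-0.0097,0.0456,-0.0035,0,0,0,0.085],[-0.0097,0.0456,-0.0035,0,0,0,0.085],[-0.0097,0.0456,-0.0035,0,0,0,0.085],[-0.0097,0.0456,-0.0035,0,0,6.3,0.085],[-0.0097,0.0456,-0.0035,0,0,6.3,0.085],[0,0,0,0,0,0,0.085],[0,0,0,0,0,0,0.085]]' >/dev/null
python3 - <<'E'
from h import *
import pickle
st(); s=arm.read_state(); print(R.from_quat(s['ee_rot']).as_matrix().round(3))
c={n:grab(n) for n in('scene','side','wrist')}; pickle.dump(c,open('d3.pkl','wb'))
def blobs(n,lo,hi,box,z,amin=30):
    cc=c[n]; h=cv2.cvtColor(cc['image'],cv2.COLOR_RGB2HSV); m=cv2.inRange(h,lo,hi); M=np.zeros_like(m); x0,y0,x1,y1=box; M[y0:y1,x0:x1]=m[y0:y1,x0:x1]
    for k in cv2.findContours(M,cv2.RETR_EXTERNAL,cv2.CHAIN_APPROX_NONE)[0]:
        if cv2.contourArea(k)<amin: continue
        w=np.array([plane(cc,u,v,z)[:2] for u,v in k[:,0]],np.float32)
        print(n,cv2.boundingRect(k),cv2.contourArea(k),[round(float(t),1) for q in cv2.minAreaRect(w) for t in np.atleast_1d(q)],cv2.approxPolyDP(k,2.5,True)[:,0].tolist())
print('yellow'); blobs('wrist',(22,130,110),(35,255,255),(0,0,640,480),165)
blobs('scene',(22,130,110),(35,255,255),(90,200,200,300),165,10); blobs('side',(22,130,110),(35,255,255),(290,290,400,360),165,10)
print('tray'); blobs('scene',(105,150,60),(125,255,255),(350,150,520,270),20,100)
E
```

```text
clock: 14.35
position: [556.3, 398.4, 272.6]
ee_rot: [0.999, 0.05, 0.001, -0.001]
contact_force: [1.1, 0.6, 0.7]
gripper_width: 72.1
grasp_force: 0.0
clock: 15.15
position: [514.5, 25.8, 297.6]
ee_rot: [0.999, 0.05, -0.0, 0.0]
contact_force: [1.8, 0.0, -0.8]
gripper_width: 85.0
grasp_force: 0.0
16.25 [ 463.4 -389.5  328.5] [-0.431, 0.3125, 0.08, 0.0017, -1.3398, 1.8793] F [-0.5 -0.1 -0.7] 84.8 0.0
[[ 0.993 -0.122 -0.002]
 [-0.122 -0.993 -0.001]
 [-0.002  0.001 -1.   ]]
yellow
wrist (298, 239, 76, 24) 1147.0 [441.2, -395.3, 56.6, 13.5, 89.8] [[373, 243], [366, 239], [299, 247], [300, 262], [371, 255]]
wrist (307, 130, 41, 89) 2455.0 [497.6, -395.6, 22.8, 60.7, 89.8] [[335, 130], [330, 134], [329, 131], [324, 138], [316, 133], [307, 134], [309, 153], [315, 157], [310, 162], [316, 166], [311, 166], [317, 218], [347, 214], [343, 177], [336, 171], [342, 167], [338, 132]]
wrist (614, 40, 26, 78) 1472.5 [537.1, -598.3, 45.9, 16.4, 6.2] [[639, 40], [633, 40], [625, 51], [618, 54], [615, 50], [614, 53], [619, 59], [617, 61], [624, 65], [614, 71], [615, 117], [639, 111], [639, 97], [632, 92], 
[... 736 characters left out ...]
, 62.0, 28.1, 0.5] [[361, 319], [359, 314], [331, 317], [334, 325]]
side (314, 314, 13, 35) 219.0 [439.1, -416.3, 102.3, 18.8, 85.4] [[317, 314], [314, 317], [319, 343], [324, 348], [326, 331]]
tray
scene (419, 236, 65, 34) 1175.5 [571.2, 328.3, 87.4, 143.9, 6.4] [[483, 254], [476, 255], [459, 236], [419, 247], [431, 269], [441, 269]]
scene (462, 222, 26, 29) 104.0 [538.5, 413.4, 110.4, 11.3, 5.8] [[463, 222], [487, 250]]
scene (363, 187, 39, 26) 419.5 [336.8, 236.9, 84.6, 87.9, 89.8] [[389, 187], [396, 205], [388, 192], [371, 195], [363, 192], [372, 212], [401, 206]]
scene (409, 171, 42, 25) 433.0 [298.9, 395.3, 69.3, 110.6, 27.2] [[450, 178], [442, 179], [428, 171], [409, 184], [426, 195]]
```

The nose and label agree across two views: scanner origin is about (496,-395), yaw about 0, nose towards -x. The tray is lying flat on the bench. Next is the scanner grasp.

```bash
python3 -c "
from h import *
plan([496,-395.3,146],tool(270))"
python3 -m pendant '[[0,0,0,0,0,-7,0.085],[0.0165,0.003,0.02,0,0,0,0.085],[0.0165,0.003,0.03,0,0,0,0.085],[0,0,0.04,0,0,0,0.085],[0,0,0.03,0,0,0,0.085],[0,0,0,0,0,0,0.085],[0,0,0,0,0,0,0.085]]'
python3 -c "
from h import *
st();plan([496,-395.3,146],tool(270))"
```

```text
tool-shift mm [ 32.7   3.8 182.7] then turn deg [ 0.06  0.1  -6.79] | after turn shift would be [ 31.7   7.8 182.8]
clock: 17.1
position: [497.7, -394.0, 209.4]
ee_rot: [1.0, 0.002, -0.001, 0.001]
contact_force: [-0.2, 0.1, 0.9]
gripper_width: 84.9
grasp_force: 0.0
17.1 [ 497.7 -394.   209.4] [-0.4139, 0.4352, -0.0352, 0.0031, -1.1012, 1.9877] F [-0.2  0.1  0.9] 84.9 0.0
tool-shift mm [-1.6  1.2 63.4] then turn deg [0.12 0.11 0.25] | after turn shift would be [-1.7  1.3 63.4]
```

```bash
python3 -m pendant '[[-0.0016,0.0012,0.025,0,0,0.2,0.085],[0,0,0.02,0,0,0,0.085],[0,0,0.012,0,0,0,0.085],[0,0,0.006,0,0,0,0.085],[0,0,0,0,0,0,0.06],[0,0,0,0,0,0,0.045],[0,0,0,0,0,0,0.03],[0,0,0,0,0,0,0.0],[0,0,0,0,0,0,0],[0,0,0,0,0,0,0]]'
python3 -m pendant '[[0,0,-0.01,0,0,0,0],[0,0,-0.01,0,0,0,0],[0,0,-0.02,0,0,0,0],[0,0,-0.02,0,0,0,0],[0,0,-0.03,0,0,0,0],[0,0,-0.04,0,0,0,0],[0,0,-0.04,0,0,0,0],[0,0,-0.04,0,0,0,0],[0,0,0,0,0,0,0],[0,0,0,0,0,0,0],[0,0,0,0,0,0,0]]'
python3 -c "
from h import *
st()
s=arm.read_state();print(R.from_quat(s['ee_rot']).as_matrix().round(3))"
```

```text
clock: 18.1
position: [495.9, -396.2, 146.9]
ee_rot: [1.0, -0.0, 0.0, 0.001]
contact_force: [0.4, 1.4, 5.2]
gripper_width: 45.4
grasp_force: 62.1
clock: 19.2
position: [494.9, -395.0, 353.4]
ee_rot: [1.0, -0.001, -0.003, -0.001]
contact_force: [-0.7, 0.2, -2.3]
gripper_width: 45.4
grasp_force: 62.0
19.2 [ 494.9 -395.   353.4] [-0.4182, 0.3566, 0.2043, 0.0007, -1.4238, 1.9872] F [-0.7  0.2 -2.3] 45.4 62.0
[[ 1.    -0.002 -0.005]
 [-0.002 -1.     0.002]
 [-0.005 -0.002 -1.   ]]
```

Run:
```python
from h import *
import pickle
d=pickle.load(open('d0.pkl','rb'))
for n,box in (('scene',(225,250,310,335)),('side',(290,270,390,325))):
    c=d[n]; im=c['image']; x0,y0,x1,y1=box
    h=cv2.cvtColor(im,cv2.COLOR_RGB2HSV)
    m=np.zeros(h.shape[:2],np.uint8); m[y0:y1,x0:x1]=cv2.inRange(h,(0,0,110),(179,90,255))[y0:y1,x0:x1]
    k=max(cv2.findContours(m,cv2.RETR_EXTERNAL,cv2.CHAIN_APPROX_NONE)[0],key=cv2.contourArea)
    W=lambda P:np.array([plane(c,u,v,5)[:2] for u,v in P],np.float32)
    print(n,'paper',cv2.minAreaRect(W(k[:,0])),cv2.approxPolyDP(k,3,True)[:,0].tolist())
    f=np.zeros_like(m); cv2.drawContours(f,[k],-1,255,-1); f=cv2.erode(f,np.ones((5,5)))
    g=cv2.cvtColor(im,cv2.COLOR_RGB2GRAY); b=((g<110)&(f>0)).astype(np.uint8)*255
    b=cv2.morphologyEx(b,cv2.MORPH_CLOSE,np.ones((5,5)))
    for q in cv2.findContours(b,cv2.RETR_EXTERNAL,cv2.CHAIN_APPROX_NONE)[0]:
        if cv2.contourArea(q)>15: print('  bar',cv2.boundingRect(q),cv2.contourArea(q),cv2.minAreaRect(W(q[:,0])))
```

```text
scene paper ((553.9339599609375, -136.55755615234375), (205.71160888671875, 140.7675018310547), 3.520845651626587) [[280, 255], [227, 269], [245, 327], [268, 327], [304, 311]]
side paper ((560.4486083984375, -135.84661865234375), (221.3017120361328, 146.74264526367188), 3.0342113971710205) [[385, 292], [377, 279], [368, 280], [365, 276], [298, 288], [311, 322], [318, 313], [322, 317], [382, 309], [379, 299]]
  bar (331, 293, 12, 13) 50.0 ((538.4306030273438, -138.21002197265625), (50.574188232421875, 22.4204158782959), 89.49028778076172)
```

Run:
```python
from h import *
import pickle
for f in ('d0.pkl','d3.pkl'):
  d=pickle.load(open(f,'rb'))
  for n,box in (('scene',(238,272,288,304)),('side',(318,284,358,312))):
    c=d[n]; x0,y0,x1,y1=box
    g=cv2.cvtColor(c['image'],cv2.COLOR_RGB2GRAY)[y0:y1,x0:x1]
    med=np.percentile(g,80); 
    for t in (0.6,0.75):
      b=cv2.morphologyEx((g<med*t).astype(np.uint8)*255,cv2.MORPH_CLOSE,np.ones((3,3)))
      for q in cv2.findContours(b,cv2.RETR_EXTERNAL,cv2.CHAIN_APPROX_NONE)[0]:
        if cv2.contourArea(q)>30:
          w=np.array([plane(c,u+x0,v+y0,5)[:2] for u,v in q[:,0]],np.float32)
          r=cv2.minAreaRect(w); print(f,n,t,med,np.add(cv2.boundingRect(q),(x0,y0,0,0)),np.round(r[0],1),np.round(r[1],1),round(r[2],1))
```

```text
d0.pkl scene 0.6 248.0 [253 279  23  14] [ 536.1 -135.6] [28.9 53.6] 2.2
d0.pkl scene 0.75 248.0 [249 279  28  15] [ 536.3 -139.2] [29.6 61.5] 3.4
d0.pkl side 0.6 219.0 [330 293  14  14] [ 538.1 -139.2] [25.1 54.4] 3.7
d0.pkl side 0.75 219.0 [328 291  16  17] [ 538.3 -138.7] [30.1 61.5] 4.6
d3.pkl scene 0.6 250.0 [253 281  18  12] [ 536.9 -141.2] [26.6 44.3] 7.7
d3.pkl scene 0.75 250.0 [238 272  39  32] [ 532.1 -151.1] [90.2 98.2] 79.6
d3.pkl side 0.6 222.0 [330 293  14  16] [ 538.4 -143.3] [61.6 28.5] 87.6
d3.pkl side 0.75 222.0 [318 291  40  21] [ 539.6 -146.6] [80.9 99.9] 76.7
```

```bash
python3 -m pendant '[[0,0,0,0,0,5,0],[0,0,0,0,0,8,0],[0,0,0,0,0,8,0],[0,0,0,0,0,8,0],[0,0,0,0,0,8,0],[0,0,0,0,0,8,0],[0,0,0,0,0,8,0],[0,0,0,0,0,8,0],[0,0,0,0,0,8,0],[0,0,0,0,0,8,0],[0,0,0,0,0,8,0],[0,0,0,0,0,5,0]]'
python3 -m pendant '[[-0.03,-0.006,0,0,0,0,0],[-0.04,-0.008,0,0,0,0,0],[-0.04,-0.008,0,0,0,0,0],[-0.04,-0.008,0,0,0,0,0],[-0.04,-0.008,0,0,0,0,0],[-0.02,-0.004,0,0,0,0,0],[0,0,0,0,0,0,0]]'
python3 -m pendant '[[0,0,0,0,4,0,0],[0,0,0,0,5,0,0],[0,0,0,0,5,0,0],[0,0,0,0,5,0,0],[0,0,0,0,5,0,0],[0,0,0,0,5,0,0],[0,0,0,0,5,0,0],[0,0,0,0,0,0,0]]'
python3 -c "
from h import *
st()
s=arm.read_state();print(R.from_quat(s['ee_rot']).as_matrix().round(3))"
```

```text
clock: 20.4
position: [495.0, -395.3, 352.8]
ee_rot: [-0.705, 0.709, 0.003, -0.002]
contact_force: [0.5, 0.2, -2.5]
gripper_width: 45.4
grasp_force: 61.7
clock: 21.1
position: [537.7, -183.1, 353.1]
ee_rot: [0.708, -0.706, -0.002, 0.002]
contact_force: [0.4, -0.3, -2.0]
gripper_width: 45.2
grasp_force: 61.9
clock: 21.9
position: [536.6, -185.6, 351.9]
ee_rot: [0.677, -0.675, 0.204, 0.211]
contact_force: [0.4, -1.0, -2.4]
gripper_width: 45.4
grasp_force: 61.9
21.9 [ 536.6 -185.6  351.9] [0.1824, 0.2031, -0.335, 0.6223, -1.2342, -0.452] F [ 0.4 -1.  -2.4] 45.4 61.9
[[ 0.005 -1.    -0.008]
 [-0.828  0.    -0.561]
 [ 0.561  0.009 -0.828]]
```

```bash
python3 -m pendant '[[0,0,0,0,5,0,0],[0,0,0,0,6,0,0],[0,0,0,0,6,0,0],[0,0,0,0,6,0,0],[0,0,0,0,6,0,0],[0,0,0,0,6,0,0],[0,0,0,0,5,0,0],[0,0,0,0,0,0,0],[0,0,0,0,0,0,0]]'
cat > aim.py <<'E'
from h import *
st(); s=arm.read_state(); M=R.from_quat(s['ee_rot']).as_matrix(); print(M.round(3)); p=s['position']
w=p+M@np.array([-62,0,4.5]); b=-M[:,0]; t=(5-w[2])/b[2]; print('window',w.round(1),'hit',(w+b*t).round(1),'dist',round(t,1),'down deg',np.degrees(np.arcsin(-b[2])).round(1))
B=np.array([537,-139,5]); plan(B-b*125-M@np.array([-62,0,4.5]))
c=arm.get_image('wrist'); h=cv2.cvtColor(c['image'],cv2.COLOR_RGB2HSV); m=cv2.inRange(h,(22,130,90),(35,255,255))
for k in cv2.findContours(m,cv2.RETR_EXTERNAL,cv2.CHAIN_APPROX_NONE)[0]:
    if cv2.contourArea(k)>150: print('yellow',cv2.boundingRect(k),cv2.contourArea(k),cv2.approxPolyDP(k,4,True)[:,0].tolist())
# expected nose (y +-29, x -62..-48, top z: tool z=127-145) in wrist image
for q in ([-62,29,-18],[-62,-29,-18],[-48,29,-18],[-48,-29,-18]): print('exp',proj(c,p+M@np.array(q)).round(0))
E
python3 aim.py
```

```text
clock: 22.8
position: [538.0, -186.4, 354.6]
ee_rot: [-0.565, 0.566, -0.423, -0.426]
contact_force: [-0.4, 0.2, -2.5]
gripper_width: 45.5
grasp_force: 62.0
22.8 [ 538.  -186.4  354.6] [0.2426, 0.3264, -0.6491, 1.2112, -1.4724, -0.9897] F [-0.4  0.2 -2.5] 45.5 62.0
[[ 0.002 -1.    -0.004]
 [-0.278  0.003 -0.961]
 [ 0.961  0.003 -0.278]]
window [ 537.9 -173.6  293.8] hit [537.4 -90.1   5. ] dist 300.6 down deg 73.9
tool-shift mm [-162.     0.2   47. ] then turn deg [0. 0. 0.] | after turn shift would be [-162.     0.2   47. ]
yellow (282, 286, 83, 156) 11178.0 [[283, 287], [286, 430], [318, 441], [356, 434], [364, 289], [338, 286], [336, 292], [310, 295], [307, 286]]
yellow (214, 197, 120, 47) 2750.5 [[330, 198], [224, 201], [214, 242], [249, 241], [268, 217], [333, 212]]
exp [408. 539.]
exp [238. 539.]
exp [411. 508.]
exp [236. 509.]
```

```bash
python3 -m pendant '[[-0.015,0,0.004,0,0,0,0],[-0.025,0,0.007,0,0,0,0],[-0.025,0,0.007,0,0,0,0],[-0.025,0,0.007,0,0,0,0],[-0.025,0,0.008,0,0,0,0],[-0.025,0,0.007,0,0,0,0],[-0.015,0,0.005,0,0,0,0],[-0.007,0,0.002,0,0,0,0],[0,0,0,0,0,0,0],[0,0,0,0,0,0,0]]'
cat >> aim.py <<'E'
for q in ([-29,11.4,-18],[-29,-11.4,-18],[32,11.4,-18],[32,-11.4,-18]): print('label exp',proj(c,p+M@np.array(q)).round(0))
E
python3 aim.py
```

```text
clock: 23.85
position: [538.2, -186.3, 187.4]
ee_rot: [-0.564, 0.565, -0.425, -0.426]
contact_force: [-0.1, -0.1, -2.3]
gripper_width: 45.4
grasp_force: 62.0
23.85 [ 538.2 -186.3  187.4] [0.2205, 0.5578, -0.79, 1.2929, -1.3473, -1.348] F [-0.1 -0.1 -2.3] 45.4 62.0
[[-0.001 -1.    -0.002]
 [-0.275  0.002 -0.961]
 [ 0.961 -0.    -0.275]]
window [ 538.2 -173.6  126.6] hit [ 538.3 -138.8    5. ] dist 126.5 down deg 74.0
tool-shift mm [-1.4  1.3  0.2] then turn deg [0. 0. 0.] | after turn shift would be [-1.4  1.3  0.2]
yellow (282, 286, 82, 156) 10954.5 [[283, 287], [287, 434], [319, 441], [355, 435], [363, 287], [338, 286], [336, 296], [325, 303], [312, 299], [307, 286]]
yellow (197, 107, 147, 34) 3720.0 [[343, 133], [332, 107], [209, 112], [197, 140]]
exp [408. 539.]
exp [238. 540.]
exp [410. 509.]
exp [236. 509.]
label exp [359. 464.]
label exp [287. 464.]
label exp [365. 287.]
label exp [281. 287.]
```

Run:
```python
from h import *
s=arm.read_state(); M=R.from_quat(s['ee_rot']).as_matrix(); p=s['position']
for n in('scene','side'):
    c=grab(n); h=cv2.cvtColor(c['image'],cv2.COLOR_RGB2HSV); m=cv2.inRange(h,(20,120,60),(36,255,255))
    E=np.array([proj(c,p+M@np.array([x,y,127-z])) for x in(-62,-48) for y in(-29,29) for z in(100,145)])
    lo,hi=E.min(0)-15,E.max(0)+15; print(n,'exp',E.min(0).round(0),E.max(0).round(0)); m2=np.zeros_like(m); a,b,e,f=[int(t) for t in(*lo,*hi)]; m2[b:f,a:e]=m[b:f,a:e]
    L=np.array([proj(c,p+M@np.array([x,y,127-145])) for x in(-29,32) for y in(-11.4,11.4)]); print('  label exp',L.min(0).round(0),L.max(0).round(0))
    for k in cv2.findContours(m2,cv2.RETR_EXTERNAL,cv2.CHAIN_APPROX_NONE)[0]:
        if cv2.contourArea(k)>10: x,y,w,hh=cv2.boundingRect(k); print('  seen',(x,y),(x+w,y+hh),cv2.contourArea(k))
    # tray, carton etc. still
st()
```

```text
scene exp [229. 237.] [255. 267.]
  label exp [236. 219.] [248. 244.]
  seen (234, 251) (255, 266) 116.0
  seen (237, 222) (245, 236) 20.0
side exp [326. 257.] [354. 278.]
  label exp [334. 237.] [345. 255.]
  seen (326, 259) (341, 278) 91.0
24.0 [ 537.9 -186.3  187.4] [0.2208, 0.5575, -0.7909, 1.2931, -1.3472, -1.3485] F [ 0.1  0.3 -3. ] 45.8 62.0
```

The nose lands within about a pixel of where it should be in both views, with the beam aimed at the barcode from 126 mm. Handing in.

```bash
python3 -m pendant '[[0,0,0,0,0,0,0],[0,0,0,0,0,0,0],[0,0,0,0,0,0,0]]'; python3 -c "
from bench import arm
print(arm.job_done())"
```

```text
clock: 24.3
position: [537.6, -186.3, 186.5]
ee_rot: [-0.565, 0.565, -0.425, -0.427]
contact_force: [0.3, -0.1, -2.4]
gripper_width: 45.2
grasp_force: 62.0
the job is handed in; nothing more can be done
None
```

I handed the job in at about 24 s: all four figures are in the carton, the empty tray is flat on the bench, and the scanner is held about 126 mm from the barcode, nose 74° down and aimed at its middle; no verdict came back.

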